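# Shut the gear case, find the shaft's flat and hold the collar on it

## Robot

A 6-joint arm with a two-finger parallel gripper is mounted at the origin on the work surface. World frame = base frame: x ahead of the robot, y to its left, z up, the work surface at z = 0. Lengths are in m, angles in rad, forces in N, time in s.
With the tool pointing down it reaches from about 0.25 to 0.775 m from the base axis. Payload 4 kg.
Tool frame: the origin (TCP) lies at the very end of the fingers, on their centre line; the grasp point (between the pads) lies 19 mm behind it; z points along the fingers, y is the line along which they close (so a half turn about z gives the same grasp; the last joint's range is limited). The gripper opens to 94 mm and grips with 3 to 60 N. Pads are 16 mm wide; open, the fingers measure 119 mm over their backs; the gripper's body (75 mm by 177 mm) begins 78 mm behind the grasp point.
Start: joints at [-1.348, 0.087, 1.371, -0, 1.684, -0.103], TCP at [0.176, -0.521, 0.168] pointing down, gripper open.
Joint ranges: [-3.1, 3.1], [-0.76, 2.03], [0.27, 2.55], [-1.08, 4.22], [0.17, 2.65], [-2.57, 2.57]. Speed limits (rad/s): [2.79, 2.79, 3.14, 3.14, 3.14, 3.14].

## Interface

Orientations are given as [roll, pitch, yaw] about the fixed x, y, z axes, in that order (R = Rz(yaw) Ry(pitch) Rx(roll)).
In Python, from bench import robot, vision gives the robot as it stands.
- The arm moves only by the shell command python3 -m crank 'ROWS'. ROWS is JSON, a list of rows, each a list of 3 entries, a list of its own where there are three numbers: the closure, from 0 (fully open) to 1 (shut), then the shift along the tool's x, y, z in m, then the turn, a rotation vector about the tool's x, y, z in degrees. A call has 1 to 8 rows; each row shifts and turns the commanded pose from where the row before left it, along the tool's axes as they then stand; what a row does not reach is not made up. A row lasts 1/10 s, in which the tool goes at most 50 mm and 8.59 degrees, less where a joint would pass 70% of its speed; a pose out of reach is approached as far as the arm can. A call with a gripper value outside its range is refused whole. The fingers move at their own pace and stop on an object; the grip force is fixed at half the most. Time passes only in rows, so rows that do not move let the fingers close. It gives the time, the measured TCP pose, the force, the opening and the grip force at its end, in the units of the state.
- robot.get_obs(): the state, without advancing time (a new reading comes with each control period).
- vision.snapshot(name): name is "scene" or "top"; returns a dict with "color" (384x512x3 uint8, red, green, blue), "z_map" (384x512 float32, m along the optical axis (not along the pixel's ray), 0 where there is no reading), "fx", "fy", "cx", "cy" (pixels), "R" (3x3) and "t" (3): a world point X has camera coordinates R X + t. Camera axes: x right, y down, z forward; pixel columns grow to the right and rows downward; lengths in m; the calibration is good to about 2 mm. A picture is of the moment at which its call begins.
- robot.close_job(): hands the job in; it is judged then, once.
The state is a dict: "time": time; "joint_positions": joint angles; "qvel": joint speeds; "joint_torque": joint torques, N m; "tool_pos": TCP position; "ee_rot": TCP orientation; "wrist_force": force on the tool from outside, world axes, zero at the start; "wrist_torque": the same for the moment, N m; "width": finger opening in m; "finger_force": force on a finger pad.
Only numpy, scipy, OpenCV 4.12 (cv2) and the standard library are available. Lean on these libraries where they do the work, as an engineer would, in place of code of your own. Each camera call takes 0.05 s, during which the arm holds its last target. There are 200 camera calls.

## Task

Push the open side door of the planer's gear case shut until it seats on its catch. Then pinch the upright drive shaft with a finger on its blue flat and turn it until the flat faces the way the red arrow on the case points; then take the collar, raise it up the shaft until its brass set screw sits about half-way up the flat and points the same way, the collar not standing out over the shaft's end, and finish while still holding it there. Leave the other things on the table alone.

Things in the scene. Friction and masses are not known exactly. Their poses are not given: they have to be found in the camera images.
- gearcase: fixed cream gear case, 170 (x) x 180 (y) x 140 mm high; origin at the centre of its underside on the table. Its own -x side is the front, marked by a red arrow on its top that points to the front. Its -y side is open and closed by the door. The shaft stands upright in the middle of its top.
- shaft_axis (a point): point on the shaft's axis at the level of the case's top (140 mm above the table); axes as the gear case. Above it come a fixed dark bearing boss (46 mm across, 18 mm high), the collar resting on the boss, and the shaft, which ends 70 mm above this point
- shaft (a joint): turn of the steel drive shaft about the vertical (rad): 0 = its flat faces the front of the case exactly; positive = turned counter-clockwise seen from above. The shaft is 25 mm across, stiff to turn (about 0.06 N m) and stays where it is left
- flat (a point): centre of the blue flat on the shaft: 18 mm wide, from 36 to 70 mm above the case's top (this point is at 53 mm), 8.5 mm from the axis, so that the shaft measures 21 mm across the flat and 25 mm elsewhere; the flat faces along this point's -x. With the collar down, the top of the collar is 2 mm below the foot of the flat
- collar (a joint): turn of the aluminium collar about the shaft (rad): 0 = its brass set screw points to the front of the case; positive = counter-clockwise from above. It turns easily and independently of the shaft
- collar_lift (a joint): height of the collar above its rest on the boss (m), 0 to 0.042. It slides freely and drops back if let go. At 0.027 its screw is level with the middle of the flat; above 0.036 it stands out over the shaft's end; below 0.015 the screw is not wholly on the flat
- collar_center (a point): centre of the collar, a ring 46 mm across and 16 mm high around the shaft, 0.15 kg; at rest 26 mm above the case's top. The brass set screw (10 mm thick) stands out 8 mm from its rim along this point's -x
- door (a joint): opening of the case's side door (rad): 0 = shut; grows as it opens outwards. It stays where it is left. Over the last 0.09 rad it meets a spring-ball catch: a slow push of 4 to 5 N at the push point carries it over (short peaks may read over 10 N), then it snaps to 0; shut, it stops firmly there
- door_hinge (a point): the door's hinge axis (vertical), at 108 mm above the table, at the far (+x) end of the case's -y side; axes turn with the door: the panel runs along -x, 142 mm long and 10 mm thick, its outer face at y = -5 mm, from 6 to 130 mm above the table
- door_push (a point): where to push the door: on its outer face, 115 mm from the hinge, 108 mm above the table (22 mm below the door's top edge); push along this point's +y. A black knob stands out 16 mm from the outer face much lower down, 40 mm above the table
- plane_mid (a point): middle of a bystander: wooden hand plane, 200 x 62 mm, 90 mm high, along its x; leave it alone
- hammer_mid (a point): middle of a bystander: hammer lying along its x, wooden handle; leave it alone
- offcut_mid (a point): middle of a bystander: wood offcut 160 x 45 x 45 mm; leave it alone
- glue_mid (a point): middle of a bystander: white glue bottle, 56 mm across, 150 mm high; leave it alone
- tin_mid (a point): middle of a bystander: open steel tin, 72 mm across, 90 mm high; leave it alone
- screwdriver_mid (a point): middle of a bystander: screwdriver with an orange handle, lying along its x; leave it alone
- spare_collar_mid (a point): middle of a bystander: dark steel spare collar lying on the table, 46 mm across, 16 mm high (not the one to use); leave it alone

How it is judged:
By the outcome, as a careful person would: the job done as asked, in the order asked, and still so for the second after the job is handed in, while the arm keeps its last pose, push and grip.
It also fails if it takes over 64 s, if anything falls off the work surface, if the arm or the gripper's body presses on something with over 40 N, if the wrist force passes 120 N, or if a joint passes its speed limit or range.

## Working session

There is one attempt and no reset: what is moved stays moved. The work goes in short steps, Python scripts to look and compute and a shell command to move; the robot and the scene stay as the last step left them, time stands still between calls to the robot, and variables do not carry over. Pictures are saved under pics/ and viewed, at most 10 in all, crops included, and the job is handed in when it is done.

```bash
ls; mkdir -p pics; python3 - <<'E'
from bench import robot, vision
import cv2,numpy as np
for n in("scene","top"):
    s=vision.snapshot(n); np.savez(f"pics/{n}0.npz",**s)
    cv2.imwrite(f"pics/{n}0.png",s["color"][...,::-1])
    print(n,s["fx"],s["cx"],s["cy"],(-s["R"].T@s["t"]).round(3),s["R"].round(3).tolist())
print(robot.get_obs())
E
```

```text
pics
scene 357.5952850344894 259.9259383116145 190.93264704951036 [1.049 0.623 0.766] [[-0.802, 0.597, 0.022], [0.353, 0.504, -0.789], [-0.482, -0.625, -0.614]]
top 370.57912310529963 258.3377146224874 193.9133857132343 [4.380e-01 1.000e-03 1.361e+00] [[-0.02, -1.0, 0.013], [-0.997, 0.019, -0.073], [0.073, -0.014, -0.997]]
{'time': 0.1, 'joint_positions': array([-1.34812589e+00,  8.78704562e-02,  1.37209940e+00,  2.02844832e-05,
        1.68358245e+00, -1.03094103e-01]), 'qvel': array([ 0.00125966, -0.00298223, -0.00380103,  0.00129254, -0.00091176,
        0.00073552]), 'joint_torque': array([ 1.49185173e-03, -3.41252875e+01, -3.03300905e+01,  7.18964380e-02,
        3.04675859e-02, -9.98341966e-05]), 'tool_pos': array([ 0.17589937, -0.5205191 ,  0.16652899]), 'ee_rot': array([-3.13964548e+00, -2.21723517e-04,  3.25766590e-01]), 'wrist_force': array([-1.33903634, -0.07490903, -0.26919587]), 'wrist_torque': array([-0.01725248,  0.02521611,  0.04711888]), 'finger_force': 0.0, 'width': 0.09374334989946961}
```

View pics/scene0.png

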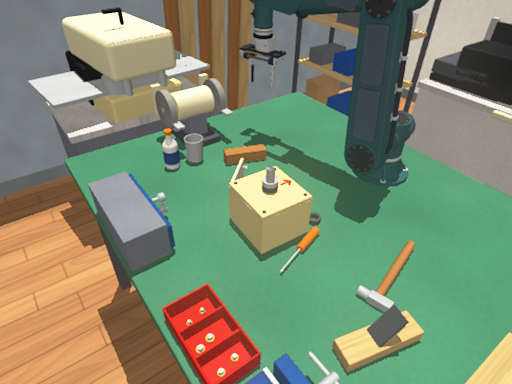

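View pics/top0.png

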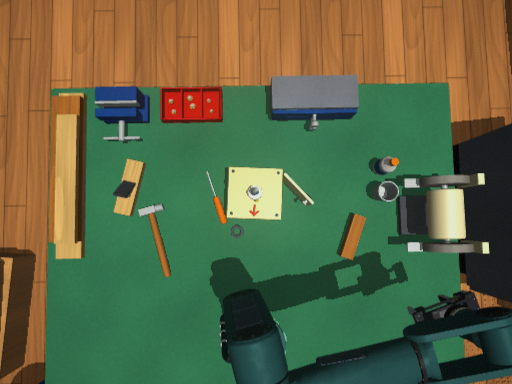

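The scene view shows the case at about (270,210), with the door ajar behind it at (238,172). The top view shows the case centred at about (255,193), the arrow pointing down (-x), the hinge near (284,176) and the door tip near (312,204).

```bash
cat > h.py <<'E'
import numpy as np, cv2
from bench import robot, vision
def cloud(s):
    v,u=np.mgrid[0:384,0:512]; z=s["z_map"]
    P=np.stack([(u-s["cx"])/s["fx"]*z,(v-s["cy"])/s["fy"]*z,z],-1)
    return (P-s["t"])@s["R"]
def ray(s,u,v,h):
    d=np.array([(u-s["cx"])/s["fx"],(v-s["cy"])/s["fy"],1])@s["R"]; c=-s["R"].T@s["t"]
    return c+d*(h-c[2])/d[2]
def proj(s,X):
    p=s["R"]@X+s["t"]; return p[0]/p[2]*s["fx"]+s["cx"],p[1]/p[2]*s["fy"]+s["cy"]
def crop(s,u,v,w,h,k,name):
    cv2.imwrite(name,cv2.resize(s["color"][v:v+h,u:u+w,::-1],None,fx=k,fy=k,interpolation=cv2.INTER_CUBIC))
E
python3 - <<'E'
from h import *
for n,box in(("scene",(225,150,325,250)),("top",(220,155,320,230))):
    s=dict(np.load(f"pics/{n}0.npz")); W=cloud(s); c=s["color"].astype(int)
    m=np.zeros((384,512),bool); m[box[1]:box[3],box[0]:box[2]]=1
    hsv=cv2.cvtColor(s["color"],cv2.COLOR_RGB2HSV)
    t=m&(abs(W[...,2]-.14)<.006)&(hsv[...,0]>15)&(hsv[...,0]<40)
    nl,lab,st,ce=cv2.connectedComponentsWithStats(t.astype(np.uint8)); k=1+np.argmax(st[1:,4])
    v,u=np.nonzero(lab==k); P=np.array([ray(s,a,b,.14)[:2] for a,b in zip(u,v)],np.float32)
    print(n,"top",cv2.minAreaRect(P), "z",np.median(W[lab==k][:,2]))
    red=m&(c[...,0]>150)&(c[...,1]<90)&(c[...,2]<90)
    v,u=np.nonzero(red); A=np.array([ray(s,a,b,.14)[:2] for a,b in zip(u,v)]);print("arrow",[ (a.round(3)) for a in A][:40:6],A.mean(0))
    for lo,hi in((.15,.165),(.172,.19),(.2,.22)):
        q=m&(W[...,2]>lo)&(W[...,2]<hi); print(lo,q.sum(),W[q].mean(0),W[q].min(0),W[q].max(0))
    d=m&(abs(W[...,2]-.13)<.008)&(W[...,1]<-.06)&(hsv[...,0]<40)
    if n=="scene": d=m&(W[...,2]>.05)&(W[...,2]<.14)&(W[...,1]<-.11)
    Q=W[d]; print("door",len(Q),cv2.minAreaRect(Q[:,:2].astype(np.float32)))
    crop(s,box[0],box[1],box[2]-box[0],box[3]-box[1],6 ,f"pics/c_{n}.png")
a=cv2.imread("pics/c_scene.png");b=cv2.imread("pics/c_top.png")
E
```

```text
scene top ((0.5328916311264038, -0.006012514233589172), (0.19135484099388123, 0.17441661655902863), 86.76396942138672) z 0.14223327606186165
arrow [array([ 0.468, -0.014]), array([0.462, 0.002]), array([0.613, 0.213])] [0.47763794 0.01448866]
0.15 69 [0.54230658 0.00828473 0.15772702] [ 0.51476859 -0.01193205  0.1504292 ] [0.55504222 0.01827143 0.16484425]
0.172 121 [5.35823393e-01 4.13124420e-04 1.77820185e-01] [ 0.50378733 -0.0269194   0.17200101] [0.55481243 0.01666172 0.18940325]
0.2 67 [ 0.53469816 -0.00179515  0.20939324] [ 0.52094614 -0.01907516  0.20057815] [0.54525714 0.0075165  0.21479917]
door 180 ((0.4972115755081177, -0.23841634392738342), (0.3146183490753174, 0.09754634648561478), 47.34199905395508)
top top ((0.5326507091522217, -0.0038389861583709717), (0.17906779050827026, 0.16819460690021515), 86.73230743408203) z 0.13981363285152737
arrow [array([0.503, 0.111]), array([ 0.485, -0.001]), array([0.468, 0.009]), array([0.465, 0.003]), array([0.454, 0.095])] [0.47261441 0.04275002]
0.15 4 [0.51654174 0.00317732 0.15919455] [ 0.50644309 -0.01466057  0.1559821 ] [0.52682217 0.01765821 0.16209196]
0.172 80 [ 0.52904887 -0.00377723  0.17502778] [ 0.50580868 -0.02462551  0.17200108] [0.55429139 0.01735867 0.18976457]
0.2 46 [ 0.53457348 -0.00301458  0.20987592] [ 0.52256942 -0.01452278  0.20568488] [0.54469296 0.00745713 0.2156905 ]
door 238 ((0.54239821434021, -0.10305901616811752), (0.1580037772655487, 0.13834914565086365), 22.32123565673828)
```

View pics/c_top.png

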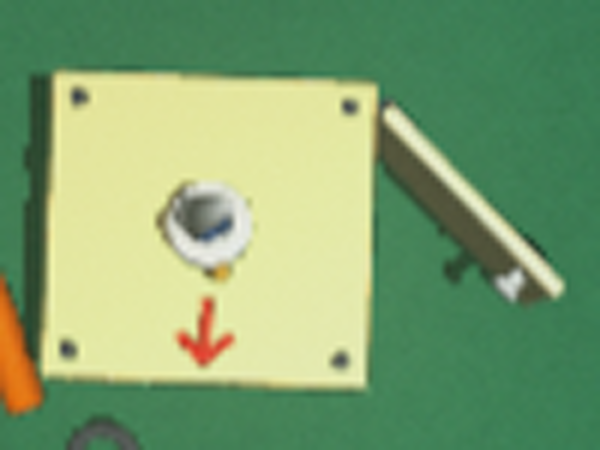

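View pics/c_scene.png

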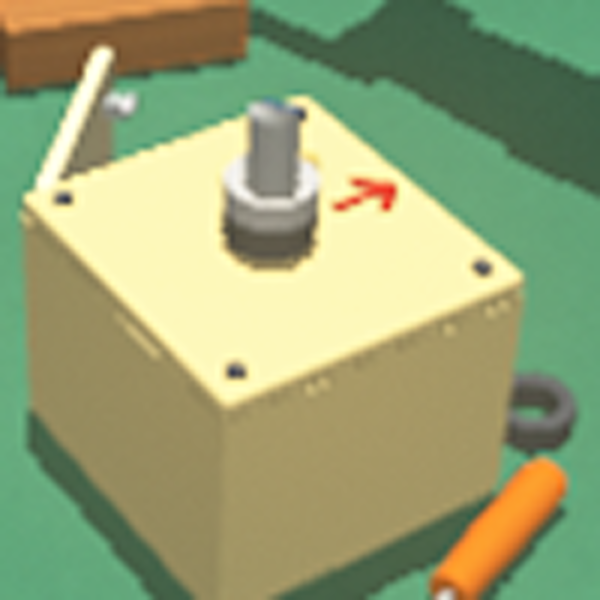

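The close crops show:
- **Door:** its top edge runs from (388,108) to (560,290) in the top crop.
- **Set screw:** brass, at (220,272), pointing nearly along the arrow.
- **Flat:** blue, on the lower right of the shaft, near (215,232).

```bash
python3 - <<'E'
from h import *
s=dict(np.load("pics/top0.npz")); W=cloud(s)
f=lambda x,y,h:ray(s,220+(x-2.5)/6,155+(y-2.5)/6,h)
C=np.array([.5325,-.0038]); yaw=np.radians(-3.3); Rc=np.array([[np.cos(yaw),-np.sin(yaw)],[np.sin(yaw),np.cos(yaw)]])
cf=lambda p:(Rc.T@(p[:2]-C)).round(4)
a,b=f(388,108,.13),f(560,290,.13)
print("door",a,b,"case",cf(a),cf(b),"len",np.linalg.norm(a-b)); d=cf(b)-cf(a); print("open deg",np.degrees(np.arctan2(-d[1],-d[0])))
p=f(220,272,.166); print("screw case",cf(p),"collar",cf(f(208,225,.174)))
for n in("scene","top"):
    s=dict(np.load(f"pics/{n}0.npz")); W=cloud(s); hsv=cv2.cvtColor(s["color"],cv2.COLOR_RGB2HSV)
    u0,v0=proj(s,np.array([*C,.2])); m=np.zeros((384,512),bool); m[int(v0)-15:int(v0)+15,int(u0)-12:int(u0)+15]=1
    bl=m&(hsv[...,0]>95)&(hsv[...,0]<130)&(hsv[...,1]>90); v,u=np.nonzero(bl); print(n,len(u),u.mean(),v.mean())
    for x,y in zip(u,v): print(x,y,W[y,x].round(3),cf(W[y,x]),hsv[y,x])
    q=m&(abs(W[...,2]-.21)<.004)&~bl;v,u=np.nonzero(q); print("shaft top",cf(np.mean([ray(s,x,y,.21) for x,y in zip(u,v)],0)))
E
```

```text
door [ 0.59831136 -0.10463303  0.13      ] [ 0.49479555 -0.19765996  0.13      ] case [ 0.0715 -0.0969] [-0.0265 -0.1957] len 0.1391744684749497
open deg 45.23290838992053
screw case [-0.0258 -0.0065] collar [-0.0013  0.001 ]
scene 0 nan nan
shaft top [ 0.0007 -0.0007]
top 4 255.5 193.0
257 192 [ 0.529 -0.011  0.206] [-0.0032 -0.0077] [105 103 106]
255 193 [ 0.526 -0.005  0.209] [-0.0068 -0.0015] [107  94 122]
256 193 [ 0.526 -0.008  0.2  ] [-0.006  -0.0047] [105  93 104]
254 194 [ 0.523 -0.002  0.209] [-0.01    0.0015] [105  97 108]
shaft top [0.0029 0.0012]<stdin>:12: RuntimeWarning: Mean of empty slice.
  ret = ret.dtype.type(ret / rcount)
```

```bash
cat >> h.py <<'E'
from scipy.spatial.transform import Rotation as Ro
C=np.array([.5325,-.0038]); CY=-3.3
def world(p,h): a=np.radians(CY); return np.array([*(C+np.array([[np.cos(a),-np.sin(a)],[np.sin(a),np.cos(a)]])@p),h])
def go(target,yaw=None):
    o=robot.get_obs(); R=Ro.from_euler("xyz",o["ee_rot"]); T=R.as_matrix()
    print("t",o["time"].__round__(2),"pos",o["tool_pos"].round(4),"rpy",np.degrees(o["ee_rot"]).round(2),"w",round(o["width"],4),"F",o["wrist_force"].round(1))
    print("shift mm",(T.T@(target-o["tool_pos"])*1e3).round(1))
    if yaw is not None: print("turn deg",np.degrees((R.inv()*Ro.from_euler("xyz",[np.pi,0,np.radians(yaw)])).as_rotvec()).round(2))
def doorpt(th,off,h=.1):
    a=np.radians(th); return world(np.array([.071,-.095])+np.array([[np.cos(a),-np.sin(a)],[np.sin(a),np.cos(a)]])@np.array([-.115,-.005-off]),h)
E
python3 -c "
from h import *
print(doorpt(45,.045)); go(doorpt(45,.045,.17),CY+90+45)"
```

```text
[ 0.54531181 -0.21656292  0.1       ]
t 0.1 pos [ 0.1759 -0.5205  0.1665] rpy [-1.7989e+02 -1.0000e-02  1.8670e+01] w 0.0937 F [-1.3 -0.1 -0.3]
shift mm [ 447.3 -169.8   -3. ]
turn deg [-6.0000e-02 -1.2000e-01 -1.1303e+02]
```

```bash
python3 -m crank '[[1,[0.044,-0.017,0],[0,0,0]],[1,[0.044,-0.017,0],[0,0,0]],[1,[0.044,-0.017,0],[0,0,0]],[1,[0.044,-0.017,0],[0,0,0]],[1,[0.044,-0.017,0],[0,0,0]],[1,[0.044,-0.017,0],[0,0,0]],[1,[0.044,-0.017,0],[0,0,0]],[1,[0.044,-0.017,0],[0,0,0]]]' && python3 -m crank '[[1,[0.044,-0.017,0],[0,0,0]],[1,[0.044,-0.017,0],[0,0,0]],[1,[0,0,0],[0,0,-8.5]],[1,[0,0,0],[0,0,-8.5]],[1,[0,0,0],[0,0,-8.5]],[1,[0,0,0],[0,0,-8.5]],[1,[0,0,0],[0,0,-8.5]],[1,[0,0,0],[0,0,-8.5]]]' && python3 -m crank '[[1,[0,0,0],[0,0,-8.5]],[1,[0,0,0],[0,0,-8.5]],[1,[0,0,0],[0,0,-8.5]],[1,[0,0,0],[0,0,-8.5]],[1,[0,0,0],[0,0,-8.5]],[1,[0,0,0],[0,0,-8.5]],[1,[0,0,0],[0,0,-8.5]],[1,[0,0,0],[0,0,0]]]'
python3 -c "
from h import *
go(doorpt(45,.045,.1),CY+90+45)
s=vision.snapshot('top'); crop(s,215,130,130,100,6,'pics/d1.png')"
```

```text
time: 0.9
tool_pos: [0.467, -0.2779, 0.1671]
ee_rot: [-3.141, 0.001, 0.326]
wrist_force: [0.8, -0.7, 0.1]
width: 0.0336
finger_force: 0.0
time: 1.7
tool_pos: [0.5382, -0.219, 0.1668]
ee_rot: [-3.14, -0.0, 1.222]
wrist_force: [0.2, 0.1, -0.2]
width: 0.0004
finger_force: 0.0
time: 2.5
tool_pos: [0.5382, -0.219, 0.1669]
ee_rot: [-3.141, -0.001, 2.254]
wrist_force: [-0.3, -0.3, -0.1]
width: 0.0009
finger_force: 0.0
t 2.5 pos [ 0.5382 -0.219   0.1669] rpy [-1.7997e+02 -7.0000e-02  1.2915e+02] w 0.0009 F [-0.3 -0.3 -0.1]
shift mm [-2.7  7.2 66.9]
turn deg [-0.03 -0.07 -2.55]
```

```bash
python3 -m crank '[[1,[-0.003,0.007,0.03],[0,0,-2.5]],[1,[0,0,0.037],[0,0,0]],[1,[0.008,0,0],[0,0,0]],[1,[0.008,0,0],[0,0,0]],[1,[0.006,0,0],[0,0,0]],[1,[0.003,0,0],[0,0,0]]]'
python3 -c "
from h import *
s=vision.snapshot('top'); crop(s,215,130,130,100,6,'pics/d1.png')"
```

```text
time: 3.15
tool_pos: [0.53, -0.1984, 0.1034]
ee_rot: [3.14, 0.004, 2.298]
wrist_force: [-0.0, -0.2, 0.2]
width: 0.0003
finger_force: 0.0
```

View pics/d1.png

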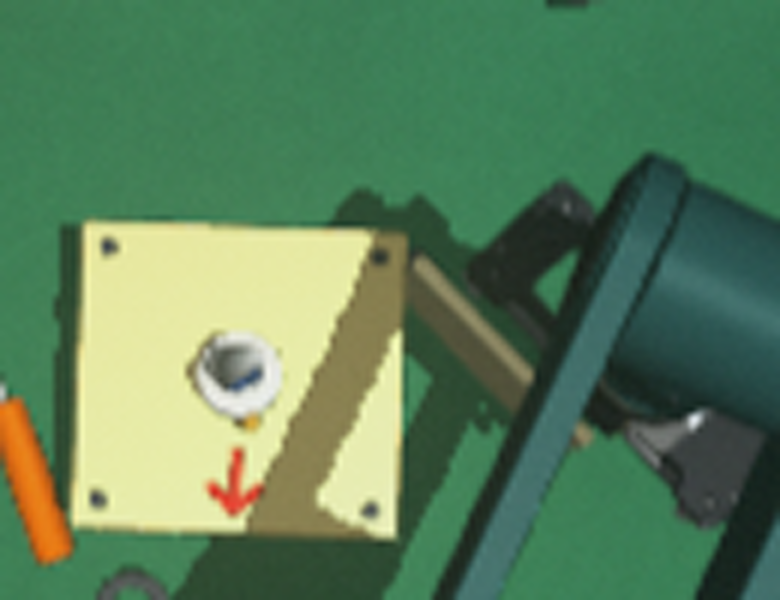

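The tool stands on the outer side of the door, and the door's top edge from (420,262) to (585,440) hasn't moved. Next is the push along its arc.

```bash
python3 -m crank '[[1,[0.006,0,0.002],[0,0,0]],[1,[0.008,-0.0012,0],[0,0,4]],[1,[0.008,-0.0012,0],[0,0,4]],[1,[0.008,-0.0012,0],[0,0,4]],[1,[0.008,-0.0012,0],[0,0,4]],[1,[0.008,-0.0012,0],[0,0,4]],[1,[0.008,-0.0012,0],[0,0,4]]]'
python3 -m crank '[[1,[0.008,-0.0012,0],[0,0,4]],[1,[0.008,-0.0012,0],[0,0,4]],[1,[0,0,0],[0,0,0]]]'
python3 -c "
from h import *
go(doorpt(13,.011,.1),CY+90+13); print(robot.get_obs()['wrist_force'])"
```

```text
time: 3.9
tool_pos: [0.4939, -0.1569, 0.0991]
ee_rot: [3.141, 0.001, 1.876]
wrist_force: [0.5, -0.3, 0.2]
width: 0.0005
finger_force: 0.0
time: 4.2
tool_pos: [0.4873, -0.1418, 0.0991]
ee_rot: [3.141, 0.0, 1.74]
wrist_force: [-0.4, -0.1, 0.2]
width: 0.0003
finger_force: 0.0
t 4.2 pos [ 0.4873 -0.1418  0.0991] rpy [1.7995e+02 2.0000e-02 9.9710e+01] w 0.0003 F [-0.4 -0.1  0.2]
shift mm [ 3.8  0.6 -0.9]
turn deg [0.05 0.02 0.01]
[-0.37310062 -0.0920276   0.23672228]
```

```bash
python3 -m crank '[[1,[0.006,-0.0007,0],[0,0,2.5]],[1,[0.006,-0.0007,0],[0,0,2.5]],[1,[0.004,-0.0005,0],[0,0,2]],[1,[0.003,-0.0005,0],[0,0,1.5]],[1,[0,0,0],[0,0,0]]]'
python3 -c "
from h import *
go(doorpt(0,.011,.1),CY+90)
s=vision.snapshot('top');W=cloud(s)
crop(s,215,130,130,100,6,'pics/d2.png')
"
```

```text
time: 4.7
tool_pos: [0.483, -0.1239, 0.0989]
ee_rot: [3.141, 0.0, 1.593]
wrist_force: [0.4, -0.3, 1.0]
width: 0.0002
finger_force: 0.0
t 4.7 pos [ 0.483  -0.1239  0.0989] rpy [1.7997e+02 3.0000e-02 9.1250e+01] w 0.0002 F [ 0.4 -0.3  1. ]
shift mm [11.8 -0.6 -1.1]
turn deg [0.04 0.02 4.55]
```

View pics/d2.png

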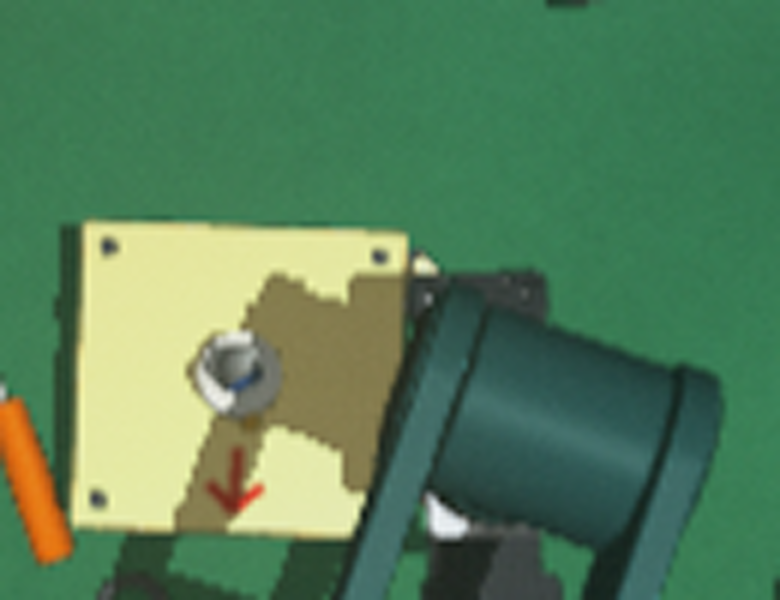

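The door is mostly hidden under the gripper near (425,265). I'll keep pushing slowly and watch the force.

```bash
for i in 1; do python3 -m crank '[[1,[0.002,-0.0002,0],[0,0,1]],[1,[0.002,-0.0002,0],[0,0,1]]]'; python3 -m crank '[[1,[0.002,-0.0002,0],[0,0,1]],[1,[0.001,0,0],[0,0,0.5]]]'; python3 -m crank '[[1,[0.001,0,0],[0,0,0.5]],[1,[0.001,0,0],[0,0,0.5]]]';python3 -m crank '[[1,[0.001,0,0],[0,0,0]],[1,[0.001,0,0],[0,0,0]]]'; done
```

```text
time: 4.95
tool_pos: [0.4825, -0.1199, 0.0986]
ee_rot: [3.141, 0.0, 1.555]
wrist_force: [-0.0, -0.3, -1.0]
width: 0.0002
finger_force: 0.0
time: 5.15
tool_pos: [0.4822, -0.1166, 0.0986]
ee_rot: [-3.142, -0.0, 1.529]
wrist_force: [-0.1, -0.3, 0.1]
width: 0.0006
finger_force: 0.0
time: 5.35
tool_pos: [0.4824, -0.1148, 0.0986]
ee_rot: [-3.142, 0.0, 1.512]
wrist_force: [-0.2, -0.7, 0.7]
width: 0.0004
finger_force: 0.0
time: 5.55
tool_pos: [0.4825, -0.1128, 0.0986]
ee_rot: [-3.142, 0.0, 1.513]
wrist_force: [0.1, 0.9, 0.5]
width: 0.0004
finger_force: 0.0
```

```bash
python3 -m crank '[[1,[0.001,0,0],[0,0,0]],[1,[0.001,0,0],[0,0,0]]]'; python3 -m crank '[[1,[0.001,0,0],[0,0,0]],[1,[0.001,0,0],[0,0,0]]]';python3 -m crank '[[1,[0.001,0,0],[0,0,0]],[1,[0.001,0,0],[0,0,0]]]';python3 -m crank '[[1,[0.001,0,0],[0,0,0]],[1,[0.001,0,0],[0,0,0]]]'
```

```text
time: 5.75
tool_pos: [0.4826, -0.1108, 0.0986]
ee_rot: [3.142, 0.0, 1.513]
wrist_force: [0.5, -0.9, -0.0]
width: 0.0003
finger_force: 0.0
time: 5.95
tool_pos: [0.4827, -0.1087, 0.0986]
ee_rot: [3.142, 0.0, 1.513]
wrist_force: [1.1, -0.4, -0.5]
width: 0.0006
finger_force: 0.0
time: 6.15
tool_pos: [0.4829, -0.1068, 0.0986]
ee_rot: [3.142, 0.0, 1.513]
wrist_force: [-0.6, -0.1, -0.7]
width: 0.0006
finger_force: 0.0
time: 6.35
tool_pos: [0.4829, -0.1048, 0.0986]
ee_rot: [3.142, 0.0, 1.513]
wrist_force: [1.0, 0.5, -0.5]
width: 0.0005
finger_force: 0.0
```

```bash
python3 -m crank '[[1,[0.001,0,0],[0,0,0]],[1,[0.0005,0,0],[0,0,0]]]'; python3 -m crank '[[1,[0.001,0,0],[0,0,0]],[1,[0.0005,0,0],[0,0,0]]]';python3 -m crank '[[1,[0.001,0,0],[0,0,0]],[1,[0.0005,0,0],[0,0,0]]]'
python3 -c "
from h import *
s=vision.snapshot('scene'); crop(s,215,130,130,100,6,'pics/d3.png')
"
```

```text
time: 6.55
tool_pos: [0.483, -0.1032, 0.0986]
ee_rot: [3.142, 0.0, 1.513]
wrist_force: [-0.0, 0.5, -0.5]
width: 0.0007
finger_force: 0.0
time: 6.75
tool_pos: [0.4831, -0.1018, 0.0986]
ee_rot: [3.142, 0.0, 1.513]
wrist_force: [0.3, 0.2, -0.4]
width: 0.0006
finger_force: 0.0
time: 6.95
tool_pos: [0.4831, -0.1015, 0.0986]
ee_rot: [3.142, 0.003, 1.512]
wrist_force: [-0.2, -3.3, 0.0]
width: 0.0004
finger_force: 2.1
```

View pics/d3.png

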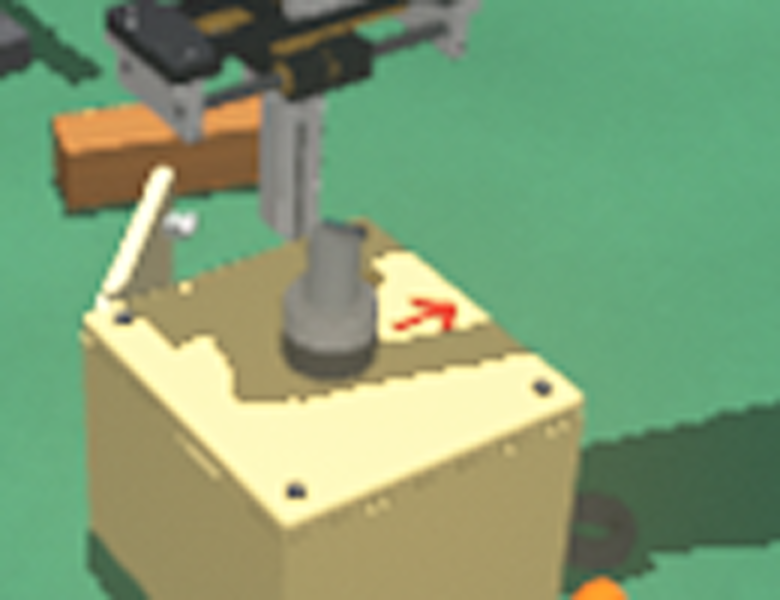

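The door still stands open at (100,300) to (165,175), and the finger is against the case side at (290,235). The push missed it, so I need to find out where the door really is.

```bash
python3 - <<'E'
from h import *
s=vision.snapshot("scene"); W=cloud(s)
f=lambda x,y:(215+(x-2.5)/6,130+(y-2.5)/6)
cc=lambda p:(world(np.zeros(2),0), )
a=np.radians(CY);Rm=np.array([[np.cos(a),-np.sin(a)],[np.sin(a),np.cos(a)]])
for x,y in((105,296),(120,270),(140,222),(160,182),(150,255),(160,270),(183,222)):
    u,v=f(x,y); P=W[int(round(v)),int(round(u))]; r=ray(s,u,v,.13); print((x,y),"depth",P.round(3),(Rm.T@(P[:2]-C)).round(3),"ray.13",(Rm.T@(r[:2]-C)).round(3))
print("tcp px",[(np.array(proj(s,p))-[215,130])*6 for p in (np.array([.483,-.1015,.0986]),doorpt(45,-.005-.005,.13))])
s0=dict(np.load("pics/top0.npz")); W=cloud(s0)
for x,y in((400,120),(440,160),(480,205),(520,250),(550,285)):
    u,v=220+(x-2.5)/6,155+(y-2.5)/6; P=W[int(round(v)),int(round(u))]; print((x,y),P.round(3),(Rm.T@(P[:2]-C)).round(3))
E
```

```text
(105, 296) depth [ 0.586 -0.116  0.132] [ 0.06  -0.108] ray.13 [ 0.058 -0.112]
(120, 270) depth [ 0.566 -0.13   0.131] [ 0.041 -0.124] ray.13 [ 0.04  -0.127]
(140, 222) depth [ 0.534 -0.162  0.13 ] [ 0.01  -0.157] ray.13 [ 0.009 -0.16 ]
(160, 182) depth [ 0.506 -0.185  0.133] [-0.016 -0.183] ray.13 [-0.02  -0.187]
(150, 255) depth [ 0.521 -0.169  0.101] [-0.002 -0.166] ray.13 [ 0.02  -0.131]
(160, 270) depth [ 0.512 -0.178  0.081] [-0.011 -0.175] ray.13 [ 0.023 -0.117]
(183, 222) depth [ 0.501 -0.17   0.112] [-0.022 -0.168] ray.13 [-0.01  -0.148]
tcp px [array([281.94950717, 292.9692453 ]), array([162.21305756, 195.05476473])]
(400, 120) [ 0.59  -0.11   0.131] [ 0.063 -0.103]
(440, 160) [ 0.569 -0.133  0.132] [ 0.044 -0.127]
(480, 205) [ 0.542 -0.156  0.131] [ 0.018 -0.151]
(520, 250) [ 0.519 -0.176  0.125] [-0.004 -0.173]
(550, 285) [ 0.498 -0.192  0.126] [-0.023 -0.19 ]
```

```bash
python3 - <<'E'
from h import *
o=robot.get_obs(); print(o["tool_pos"].round(4),o["joint_positions"].round(3),o["wrist_force"].round(1))
s=vision.snapshot("scene"); W=cloud(s)
for y in (110,140,170,200,225):
    for x in (272,300): u,v=215+x/6,130+y/6; print((x,y),W[int(v),int(u)].round(3))
for h in(.1,.13,.16,.19): print(h,((np.array(proj(s,np.array([.483,-.1015,h])))-[215,130])*6).round())
s=vision.snapshot("top"); cv2.imwrite("pics/t4.png",cv2.resize(s["color"][100:260,180:390,::-1],None,fx=3.5,fy=3.5))
E
```

```text
[ 0.4831 -0.1015  0.0986] [-0.32  -0.015  1.613 -0.002  1.543 -0.261] [-0.  -4.9 -0. ]
(272, 110) [ 0.493 -0.103  0.215]
(300, 110) [ 0.482 -0.093  0.216]
(272, 140) [ 0.497 -0.097  0.202]
(300, 140) [ 0.483 -0.091  0.2  ]
(272, 170) [ 0.497 -0.097  0.184]
(300, 170) [ 0.479 -0.096  0.178]
(272, 200) [ 0.495 -0.098  0.165]
(300, 200) [ 0.479 -0.094  0.161]
(272, 225) [ 0.497 -0.095  0.153]
(300, 225) [ 0.479 -0.093  0.147]
0.1 [282. 291.]
0.13 [284. 244.]
0.16 [285. 196.]
0.19 [287. 146.]
```

View pics/t4.png

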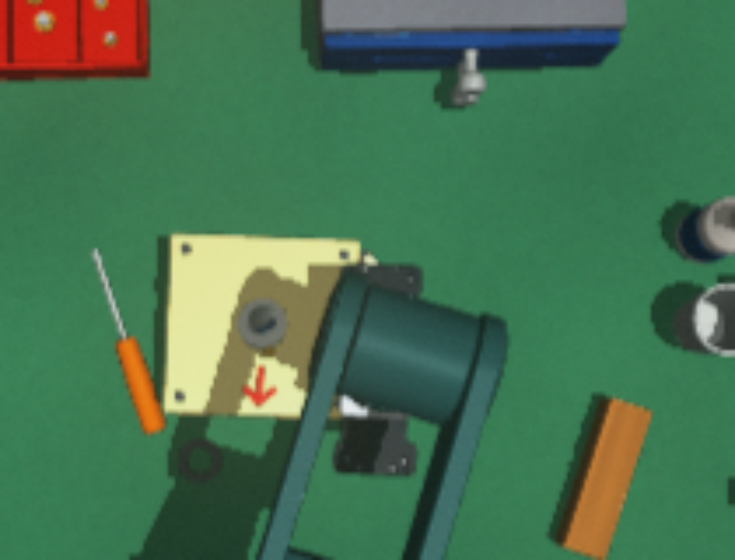

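The finger is pressing the case side beside the arrow end, behind the open door at about (370,258). I'll lift clear and measure the door angle numerically.

```bash
cat >> h.py <<'E'
def door(s):
    W=cloud(s); a=np.radians(CY); Rm=np.array([[np.cos(a),-np.sin(a)],[np.sin(a),np.cos(a)]])
    Q=(W[...,:2]-C)@Rm; hsv=cv2.cvtColor(s["color"],cv2.COLOR_RGB2HSV).astype(int)
    m=(abs(W[...,2]-.13)<.006)&(Q[...,1]<-.098)&(Q[...,1]>-.3)&(abs(Q[...,0])<.12)&(hsv[...,0]>15)&(hsv[...,0]<40)&(hsv[...,1]>30)
    P=Q[m]
    if len(P)<4: return len(P)
    d=cv2.fitLine(P.astype(np.float32),cv2.DIST_HUBER,0,.01,.01).ravel(); d=d*(-1 if d[0]>0 else 1)
    return len(P),"open deg",np.degrees(np.arctan2(-d[1],-d[0])).round(1),"through",d[2:].round(3),"near/far",P[P[:,1].argmax()].round(3),P[P[:,1].argmin()].round(3)
def look():
    for n in("scene","top"): print(n,door(vision.snapshot(n)))
E
python3 -c "
from h import *
look()"
python3 -m crank '[[1,[-0.003,0,0],[0,0,0]],[1,[0,0,-0.02],[0,0,0]],[1,[0,0,-0.03],[0,0,0]],[1,[0,0,-0.03],[0,0,0]],[1,[0,0,0],[0,0,0]]]'
python3 -c "
from h import *
look(); go(doorpt(45,.06,.18),CY+90+45)"
```

```text
scene (51, 'open deg', np.float32(46.8), 'through', array([-0.023,  0.145], dtype=float32), 'near/far', array([ 0.059, -0.105]), array([-0.021, -0.198]))
top (6, 'open deg', np.float32(43.1), 'through', array([-0.069,  0.102], dtype=float32), 'near/far', array([ 0.066, -0.099]), array([ 0.067, -0.106]))
time: 7.75
tool_pos: [0.4858, -0.103, 0.1837]
ee_rot: [3.132, 0.0, 1.514]
wrist_force: [0.0, 0.4, 0.8]
width: 0.0006
finger_force: 0.0
scene (48, 'open deg', np.float32(47.3), 'through', array([-0.023,  0.144], dtype=float32), 'near/far', array([ 0.065, -0.106]), array([-0.023, -0.195]))
top 0
t 7.85 pos [ 0.4834 -0.1026  0.179 ] rpy [ 1.7992e+02 -7.0000e-02  8.6710e+01] w 0.0006 F [-0.3  0.2 -0.4]
shift mm [-120.8   78.9   -1.1]
turn deg [ 1.100e-01 -3.000e-02 -4.499e+01]
```

```bash
python3 -m crank '[[1,[-0.040,0.026,0],[0,0,0]],[1,[-0.040,0.026,0],[0,0,0]],[1,[-0.041,0.027,0],[0,0,0]],[1,[0,0,0],[0,0,-8.5]],[1,[0,0,0],[0,0,-8.5]],[1,[0,0,0],[0,0,-8.5]],[1,[0,0,0],[0,0,-8.5]],[1,[0,0,0],[0,0,-8.5]]]'
python3 -m crank '[[1,[0,0,0.04],[0,0,-2.5]],[1,[0,0,0.04],[0,0,0]],[1,[0.02,0,0],[0,0,0]],[1,[0.016,0,0],[0,0,0]],[1,[0.006,0,0],[0,0,0]],[1,[0,0,0],[0,0,0]]]'
python3 -c "
from h import *
look(); go(doorpt(45,.013,.1),CY+90+45)"
python3 -m crank '[[1,[0.006,0,0],[0,0,0]],[1,[0.004,0,0],[0,0,0]],[1,[0.002,0,0],[0,0,0]]]'
python3 -c "
from h import *
look(); go(doorpt(45,.009,.1),CY+90+45)
o=robot.get_obs();s=vision.snapshot('scene');print((np.array(proj(s,o['tool_pos']))))"
```

```text
time: 8.65
tool_pos: [0.554, -0.2277, 0.1758]
ee_rot: [-3.141, -0.005, 2.261]
wrist_force: [0.5, -0.2, -0.1]
width: 0.0008
finger_force: 0.0
time: 9.25
tool_pos: [0.5262, -0.1964, 0.0975]
ee_rot: [-3.141, -0.002, 2.299]
wrist_force: [-0.2, 1.2, 0.2]
width: 0.0004
finger_force: 0.0
scene (73, 'open deg', np.float32(46.2), 'through', array([-0.017,  0.149], dtype=float32), 'near/far', array([ 0.059, -0.105]), array([-0.024, -0.195]))
top (76, 'open deg', np.float32(45.1), 'through', array([-0.033,  0.135], dtype=float32), 'near/far', array([ 0.074, -0.099]), array([-0.024, -0.195]))
t 9.35 pos [ 0.5272 -0.1974  0.0983] rpy [1.7999e+02 1.0000e-02 1.3167e+02] w 0.0004 F [ 1.  -0.9 -0.2]
shift mm [ 5.6  0.8 -1.7]
turn deg [ 0.01  0.01 -0.03]
time: 9.65
tool_pos: [0.5188, -0.1882, 0.0987]
ee_rot: [3.142, 0.0, 2.298]
wrist_force: [-0.3, 0.5, -0.2]
width: 0.0005
finger_force: 0.0
scene (71, 'open deg', np.float32(46.0), 'through', array([-0.019,  0.148], dtype=float32), 'near/far', array([ 0.059, -0.103]), array([-0.024, -0.196]))
top (32, 'open deg', np.float32(42.3), 'through', array([-0.042,  0.124], dtype=float32), 'near/far', array([ 0.07 , -0.099]), array([ 0.009, -0.155]))
t 9.75 pos [ 0.5189 -0.1883  0.0987] rpy [1.7999e+02 2.0000e-02 1.3167e+02] w 0.0003 F [-1.1 -0.4  0.3]
shift mm [-2.7  0.9 -1.2]
turn deg [ 0.01  0.02 -0.03]
[237.34252202 169.70309753]
```

```bash
for i in 1 2; do python3 -m crank '[[1,[0.003,0,0],[0,0,0]],[1,[0.003,0,0],[0,0,0]],[1,[0,0,0],[0,0,0]]]' | grep -E "pos|force"
python3 -c "
from h import *
print(door(vision.snapshot('scene')))"; done
python3 -c "
from h import *
s=vision.snapshot('scene'); crop(s,205,110,80,75,8,'pics/e1.png')"
```

```text
tool_pos: [0.5148, -0.1836, 0.0986]
wrist_force: [0.1, -0.3, 0.9]
finger_force: 0.0
(64, 'open deg', np.float32(44.8), 'through', array([-0.027,  0.139], dtype=float32), 'near/far', array([ 0.059, -0.104]), array([-0.011, -0.188]))
tool_pos: [0.5108, -0.1791, 0.0986]
wrist_force: [-0.1, 0.7, -0.1]
finger_force: 0.0
(64, 'open deg', np.float32(46.0), 'through', array([-0.017,  0.149], dtype=float32), 'near/far', array([ 0.066, -0.104]), array([-0.013, -0.19 ]))
```

View pics/e1.png

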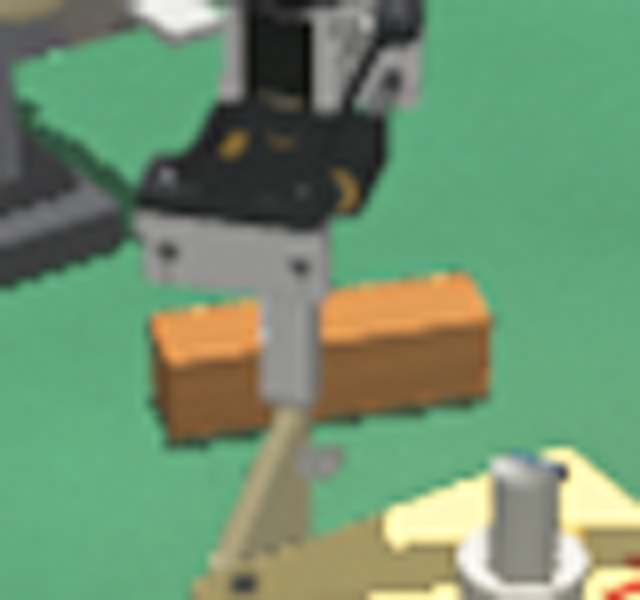

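The finger's visible end, at (290,405), meets the door's top edge near its tip. The lower finger is hidden behind the panel. I'll compare the door line before and after, numerically.

```bash
cat >> h.py <<'E'
def line(s):
    W=cloud(s); a=np.radians(CY); Rm=np.array([[np.cos(a),-np.sin(a)],[np.sin(a),np.cos(a)]])
    v,u=np.mgrid[0:384,0:512]; hsv=cv2.cvtColor(s["color"],cv2.COLOR_RGB2HSV).astype(int)
    Q=(W[...,:2]-C)@Rm
    m=(abs(W[...,2]-.13)<.006)&(Q[...,1]<-.104)&(Q[...,1]>-.3)&(abs(Q[...,0])<.12)&(hsv[...,0]>15)&(hsv[...,0]<40)&(hsv[...,1]>30)
    P=np.array([ray(s,x,y,.13)[:2]-C for x,y in zip(u[m],v[m])])@Rm
    k=np.polyfit(P[:,1],P[:,0],1); return len(P),"x at y=-.11,-.13,-.15,-.17:",np.polyval(k,[-.11,-.13,-.15,-.17]).round(4)
E
python3 -c "
from h import *
for n in('scene','top'):
    print(n,line(dict(np.load(f'pics/{n}0.npz'))),line(vision.snapshot(n)))
o=robot.get_obs(); s=vision.snapshot('scene'); print((np.array(proj(s,o['tool_pos']))-[205,110])*8,[(np.array(proj(s,o['tool_pos']+[0,0,k]))-[205,110])*8 for k in(.03,.05)])
print(s['z_map'][110+46:110+60:2,205+36], [((s['R']@(o['tool_pos']+[0,0,k])+s['t'])[2]) for k in(0,.03,.05)])
"
```

```text
scene (49, 'x at y=-.11,-.13,-.15,-.17:', array([ 0.0553,  0.0367,  0.0182, -0.0004])) (62, 'x at y=-.11,-.13,-.15,-.17:', array([ 0.055 ,  0.0361,  0.0172, -0.0017]))
top (98, 'x at y=-.11,-.13,-.15,-.17:', array([ 0.0563,  0.0371,  0.0178, -0.0015])) (5, 'x at y=-.11,-.13,-.15,-.17:', array([0.0586, 0.0482, 0.0378, 0.0274]))
[286.82008974 481.69397536] [array([286.04135435, 420.28118657]), array([285.50820567, 378.23590733])]
[1.1209009 1.1265827 1.1431792 1.14848   1.15069   1.1575207 1.1583118] [np.float64(1.1704207703011247), np.float64(1.1519911282795223), np.float64(1.1397047002651208)]
```

The depth numbers suggest the visible finger ends about 37 mm above the reported TCP, so it passed over the door. I'll lift clear and measure where the finger tip really is.

```bash
python3 -m crank '[[1,[-0.03,0,0],[0,0,0]],[1,[0,0,-0.04],[0,0,0]],[1,[0,0,-0.04],[0,0,0]],[1,[0,0,0],[0,0,0]]]'
python3 - <<'E'
from h import *
o=robot.get_obs(); print(o["tool_pos"])
s=vision.snapshot("scene"); W=cloud(s)
m=(np.hypot(W[...,0]-o["tool_pos"][0],W[...,1]-o["tool_pos"][1])<.035)&(s["z_map"]>0)&(W[...,2]>.14)
Q=W[m]; print(len(Q),np.sort(Q[:,2])[:12].round(3)); q=Q[Q[:,2]<Q[:,2].min()+.04]; print(q.min(0),q.max(0),q.mean(0))
for k in(0,.02,.04,.06): u,v=proj(s,o["tool_pos"]+[0,0,k]); print(k,round(u),round(v),s["z_map"][round(v),round(u)-4:round(u)+5].round(3),s["color"][round(v),round(u)])
E
```

```text
time: 11.1
tool_pos: [0.5342, -0.2036, 0.1857]
ee_rot: [3.137, 0.012, 2.298]
wrist_force: [1.1, -0.5, 1.1]
width: 0.0001
finger_force: 0.0
[ 0.53422335 -0.20359266  0.18569375]
1328 [0.224 0.226 0.227 0.228 0.229 0.231 0.232 0.233 0.234 0.234 0.235 0.235]
[ 0.52180442 -0.20467532  0.22409823] [ 0.54823326 -0.18857249  0.26377575] [ 0.53767949 -0.19714896  0.24739833]
0 230 146 [1.48  1.473 1.473 1.475 1.476 1.472 1.482 1.476 1.477] [ 92 167 124]
0.02 230 141 [1.51  1.505 1.503 1.506 1.509 1.507 1.505 1.509 1.508] [51 84 64]
0.04 230 135 [1.548 1.546 1.545 1.547 1.099 1.092 1.094 1.554 1.548] [107 134 114]
0.06 230 129 [1.076 1.071 1.075 1.073 1.071 1.071 1.074 1.089 1.591] [149 149 146]
```

```bash
python3 -m crank '[[0,[0,0,0],[0,0,0]],[0,[0,0,0],[0,0,0]],[0,[0,0,0],[0,0,0]],[0,[0,0,0],[0,0,0]],[0,[0,0,0],[0,0,0]],[0,[0,0,0],[0,0,0]]]'
python3 - <<'E'
from h import *
def tip(s,p,r=.075):
    W=cloud(s); m=(np.hypot(W[...,0]-p[0],W[...,1]-p[1])<r)&(s["z_map"]>0)&(W[...,2]>.145)&(W[...,2]<p[2]+.1)
    hsv=cv2.cvtColor(s["color"],cv2.COLOR_RGB2HSV); m&=hsv[...,1]<90
    R=Ro.from_euler("xyz",robot.get_obs()["ee_rot"]).as_matrix()
    for k in range(0,100,10):
        q=W[m&(W[...,2]>p[2]+k/1e3)&(W[...,2]<p[2]+k/1e3+.01)]; 
        if len(q): L=(q-p)@R; print(k,len(q),"tool x",L[:,0].min().round(3),L[:,0].max().round(3),"y",L[:,1].min().round(3),L[:,1].max().round(3))
o=robot.get_obs(); print(o["tool_pos"],o["width"])
s=vision.snapshot("scene"); tip(s,o["tool_pos"])
crop(s,190,70,100,90,6,"pics/open.png")
E
```

```text
time: 11.75
tool_pos: [0.5308, -0.2018, 0.1783]
ee_rot: [-3.141, -0.0, 2.298]
wrist_force: [-0.7, 0.3, 0.1]
width: 0.0453
finger_force: 0.0
[ 0.53082998 -0.20176245  0.17829997] 0.04530990096898318
40 21 tool x -0.009 0.009 y -0.029 0.033
50 34 tool x -0.01 0.009 y -0.032 0.036
60 33 tool x -0.009 0.009 y -0.029 0.036
70 36 tool x -0.008 0.009 y -0.03 0.036
80 33 tool x -0.008 0.009 y -0.034 0.036
90 27 tool x -0.008 0.009 y -0.035 0.036
```

View pics/open.png

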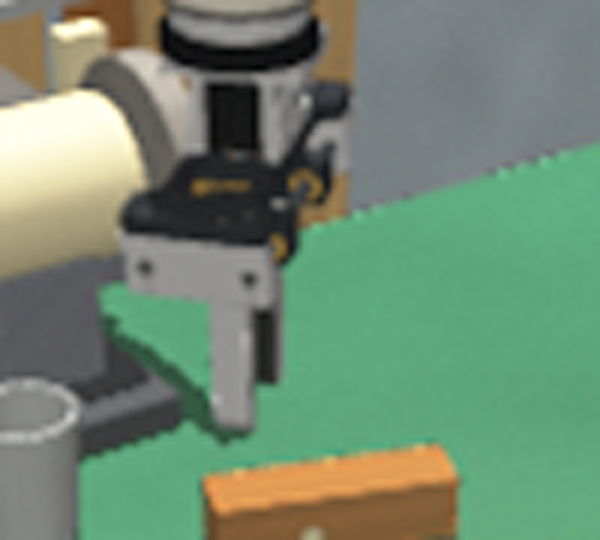

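The open gripper shows its finger ends at (235,435) and (268,380), about 40 mm above the reported TCP. Laterally they match. I'll apply that 40 mm offset and push again.

```bash
python3 -c "
from h import *
go(doorpt(45,.035,.06),CY+135)
s=vision.snapshot('scene');o=robot.get_obs();p=o['tool_pos'];W=cloud(s);R=Ro.from_euler('xyz',o['ee_rot']).as_matrix();m=(np.hypot(W[...,0]-p[0],W[...,1]-p[1])<.1)&(s['z_map']>0)
for k in range(36,160,4):
  q=W[m&(W[...,2]>p[2]+k/1e3)&(W[...,2]<p[2]+k/1e3+.004)]
  if len(q): L=(q-p)@R; print(k,len(q),L[:,0].min().round(3),L[:,0].max().round(3),end=' | ')
"
```

```text
t 11.8 pos [ 0.5309 -0.2018  0.1784] rpy [-1.7999e+02 -1.0000e-02  1.3167e+02] w 0.0491 F [-1.   0.7 -0.2]
shift mm [-10.7   1.  118.4]
turn deg [-0.01 -0.01 -0.03]
36 1 0.007 0.007 | 40 4 -0.005 0.004 | 44 9 -0.007 0.009 | 48 13 -0.009 0.009 | 52 15 -0.008 0.009 | 56 14 -0.009 0.009 | 60 13 -0.008 0.009 | 64 16 -0.009 0.009 | 68 14 -0.008 0.01 | 72 12 -0.006 0.009 | 76 17 -0.008 0.009 | 80 11 -0.004 0.009 | 84 14 -0.008 0.008 | 88 12 -0.01 0.009 | 92 12 -0.011 0.009 | 96 14 -0.01 0.009 | 100 9 -0.01 0.009 | 104 12 -0.009 0.009 | 108 8 -0.009 0.009 | 112 8 -0.009 0.009 | 136 22 -0.033 0.033 | 140 46 -0.032 0.033 | 144 47 -0.033 0.033 | 148 57 -0.032 0.034 | 152 68 -0.035 0.034 | 156 47 -0.033 0.034 |
```

The gripper body starts 136 mm above the reported TCP against 97 nominal, so the z reading is low by 39 mm throughout. Applying that to every height.

```bash
python3 -m crank '[[1,[-0.011,0.001,0],[0,0,0]],[1,[0,0,0.04],[0,0,0]],[1,[0,0,0.04],[0,0,0]],[1,[0,0,0.037],[0,0,0]],[1,[0.010,0,0],[0,0,0]],[1,[0.009,0,0],[0,0,0]],[1,[0.005,0,0],[0,0,0]],[1,[0.004,0,0],[0,0,0]]]'
python3 -m crank '[[1,[0.008,-0.0012,0],[0,0,4]],[1,[0.008,-0.0012,0],[0,0,4]],[1,[0.008,-0.0012,0],[0,0,4]]]'
python3 -c "
from h import *
go(doorpt(33,.009,.06),CY+123);look()"
```

```text
time: 12.65
tool_pos: [0.5221, -0.1889, 0.0649]
ee_rot: [3.139, 0.006, 2.298]
wrist_force: [0.6, -0.4, -0.3]
width: 0.0006
finger_force: 0.3
time: 12.95
tool_pos: [0.5043, -0.1721, 0.0641]
ee_rot: [3.139, 0.004, 2.086]
wrist_force: [0.9, -0.2, -0.3]
width: 0.0003
finger_force: 0.3
t 12.95 pos [ 0.5043 -0.1721  0.0641] rpy [179.82   0.25 119.5 ] w 0.0003 F [ 0.9 -0.2 -0.3]
shift mm [-0.1  0.7  4.1]
turn deg [ 0.17  0.25 -0.2 ]
scene (84, 'open deg', np.float32(32.2), 'through', array([0.002, 0.139], dtype=float32), 'near/far', array([ 0.059, -0.105]), array([-0.045, -0.174]))
top (16, 'open deg', np.float32(26.1), 'through', array([-0.047,  0.109], dtype=float32), 'near/far', array([ 0.07 , -0.099]), array([ 0.004, -0.132]))
```

The door is moving now, open 32°. Continuing.

```bash
python3 -m crank '[[1,[0.008,-0.0012,0],[0,0,4]],[1,[0.008,-0.0012,0],[0,0,4]],[1,[0.008,-0.0012,0],[0,0,4]],[1,[0.008,-0.0012,0],[0,0,4]],[1,[0.008,-0.0012,0],[0,0,4]],[1,[0.004,-0.0006,0],[0,0,2]],[1,[0.004,-0.0006,0],[0,0,2]]]'
python3 -c "
from h import *
go(doorpt(9,.009,.06),CY+99);print(door(vision.snapshot('scene')))"
for i in 1 2; do python3 -m crank '[[1,[0.002,-0.0003,0],[0,0,1]],[1,[0.002,-0.0003,0],[0,0,1]]]'|grep -E 'time|pos|wrist'; done
python3 -c "
from h import *
go(doorpt(0,.009,.06),CY+90)"
```

```text
time: 13.75
tool_pos: [0.4814, -0.1297, 0.0631]
ee_rot: [3.139, 0.002, 1.67]
wrist_force: [-0.2, -0.4, -1.1]
width: 0.0005
finger_force: 0.3
t 13.75 pos [ 0.4814 -0.1297  0.0631] rpy [1.7983e+02 1.2000e-01 9.5680e+01] w 0.0005 F [-0.2 -0.4 -1.1]
shift mm [1.2 3.6 3.1]
turn deg [ 0.17  0.12 -0.02]
(53, 'open deg', np.float32(6.7), 'through', array([0.04 , 0.111], dtype=float32), 'near/far', array([ 0.022, -0.101]), array([-0.051, -0.119]))
time: 14.0
tool_pos: [0.4799, -0.1257, 0.0624]
wrist_force: [-0.1, -0.8, 0.2]
time: 14.2
tool_pos: [0.4788, -0.122, 0.0619]
wrist_force: [-0.2, -5.0, -1.4]
t 14.2 pos [ 0.4788 -0.122   0.0619] rpy [1.7996e+02 1.0000e-01 9.1590e+01] w 0.0003 F [-0.2 -5.  -1.4]
shift mm [11.8  3.8  1.9]
turn deg [0.05 0.1  4.89]
```

```bash
for i in 1; do python3 -m crank '[[1,[0.002,0,0],[0,0,1]],[1,[0.001,0,0],[0,0,1]]]'|grep -E 'pos|wrist'; python3 -m crank '[[1,[0.001,0,0],[0,0,1]],[1,[0.001,0,0],[0,0,1]]]'|grep -E 'pos|wrist'; python3 -m crank '[[1,[0.001,0,0],[0,0,0.5]],[1,[0.001,0,0],[0,0,0]]]'|grep -E 'pos|wrist'; python3 -m crank '[[1,[0.001,0,0],[0,0,0]],[1,[0.001,0,0],[0,0,0]]]'|grep -E 'pos|wrist'; done
```

```text
tool_pos: [0.4784, -0.1218, 0.0619]
wrist_force: [-0.9, -9.6, -0.1]
tool_pos: [0.4778, -0.1179, 0.0618]
wrist_force: [-2.0, -3.2, 1.9]
tool_pos: [0.4783, -0.114, 0.0615]
wrist_force: [-2.0, -1.2, 0.8]
tool_pos: [0.4786, -0.1118, 0.0613]
wrist_force: [-1.5, -3.6, 0.1]
```

```bash
for i in 1; do python3 -m crank '[[1,[0.001,0,0],[0,0,0]],[1,[0.001,0,0],[0,0,0]]]'|grep -E 'pos|wrist'; python3 -m crank '[[1,[0.001,0,0],[0,0,0]],[1,[0.001,0,0],[0,0,0]]]'|grep -E 'pos|wrist'; python3 -m crank '[[1,[0.001,0,0],[0,0,0]],[1,[0,0,0],[0,0,0]]]'|grep -E 'pos|wrist'; done
python3 -c "
from h import *
look();go(doorpt(0,.03,.06),CY+90)"
```

```text
tool_pos: [0.4786, -0.1119, 0.0614]
wrist_force: [-1.3, -8.1, -0.9]
tool_pos: [0.4786, -0.1121, 0.0615]
wrist_force: [-1.8, -12.0, -2.2]
tool_pos: [0.4786, -0.1122, 0.0615]
wrist_force: [-1.2, -11.5, -2.1]
scene 0
top 3
t 15.7 pos [ 0.4786 -0.1121  0.0615] rpy [-179.99    0.53   87.07] w 0.0004 F [ -0.8 -11.9  -1.8]
shift mm [-18.8   3.5   1.7]
turn deg [-0.01  0.53  0.37]
```

The door has hit a firm stop at 12 N and no open panel is visible, so it is shut. Backing off and moving above the shaft.

```bash
python3 -m crank '[[1,[-0.010,0,0],[0,0,0]],[1,[-0.015,0,0],[0,0,0]],[0,[0,0,-0.045],[0,0,0]],[0,[0,0,-0.045],[0,0,0]],[0,[0,0,-0.045],[0,0,0]],[0,[0,0,0],[0,0,-8]],[0,[0,0,0],[0,0,-8]],[0,[0,0,0],[0,0,-8]]]' && python3 -m crank '[[0,[0,0,0],[0,0,-8]],[0,[0,0,0],[0,0,-3.7]],[0,[0,0,0],[0,0,0]],[0,[0,0,0],[0,0,0]]]'
python3 -c "
from h import *
look()
go(world([0,0],.19),CY+126)
s=vision.snapshot('top'); np.savez('pics/top2.npz',**s)
hsv=cv2.cvtColor(s['color'],cv2.COLOR_RGB2HSV)
v,u=np.nonzero((hsv[180:205,240:270,0]>95)&(hsv[180:205,240:270,0]<130)&(hsv[180:205,240:270,1]>85)); print(list(zip(u+240,v+180)))"
```

```text
time: 16.5
tool_pos: [0.4781, -0.1323, 0.1972]
ee_rot: [3.14, -0.0, 1.946]
wrist_force: [-0.5, 0.7, -0.4]
width: 0.045
finger_force: 0.0
time: 16.9
tool_pos: [0.4777, -0.1323, 0.1965]
ee_rot: [3.141, -0.0, 2.143]
wrist_force: [0.4, -0.5, 0.7]
width: 0.0769
finger_force: 0.0
scene 0
top (11, 'open deg', np.float32(-0.1), 'through', array([0.002, 0.099], dtype=float32), 'near/far', array([-0.021, -0.099]), array([-0.04, -0.1 ]))
t 17.0 pos [ 0.4777 -0.1323  0.1965] rpy [ 1.7999e+02 -1.0000e-02  1.2281e+02] w 0.0851 F [ 0.1 -0.2 -0.4]
shift mm [ 78.3 115.7   6.6]
turn deg [ 0.01 -0.01  0.11]
[]
```

```bash
python3 -m crank '[[0,[0.026,0.0385,0],[0,0,0]],[0,[0.026,0.0385,0],[0,0,0]],[0,[0.026,0.0387,0],[0,0,0]],[0,[0,0,0],[0,0,0]],[0,[0,0,0],[0,0,0]]]'
python3 -c "
from h import *
go(world([0,0],.141),CY+126)
s=vision.snapshot('scene'); o=robot.get_obs(); W=cloud(s); R=Ro.from_euler('xyz',o['ee_rot']).as_matrix(); p=o['tool_pos']
for n in('scene','top'):
  s=vision.snapshot(n);W=cloud(s); m=(np.hypot(W[...,0]-C[0],W[...,1]-C[1])<.02)&(W[...,2]>.204)&(W[...,2]<.214); q=W[m]; print(n,len(q),(q.min(0)+q.max(0))/2,q.mean(0))
"
```

```text
time: 17.55
tool_pos: [0.5325, -0.0033, 0.1963]
ee_rot: [-3.141, 0.0, 2.146]
wrist_force: [-0.3, -0.3, -0.5]
width: 0.094
finger_force: 0.0
t 17.55 pos [ 0.5325 -0.0033  0.1963] rpy [-179.94    0.    122.98] w 0.094 F [-0.3 -0.3 -0.5]
shift mm [-0.5 -0.2 55.3]
turn deg [-0.06  0.    0.28]
scene 41 [ 0.53179324 -0.0051152   0.20907685] [ 0.53254986 -0.0010853   0.21057688]Traceback (most recent call last):
  File "<string>", line 6, in <module>
    s=vision.snapshot(n);W=cloud(s); m=(np.hypot(W[...,0]-C[0],W[...,1]-C[1])<.02)&(W[...,2]>.204)&(W[...,2]<.214); q=W[m]; print(n,len(q),(q.min(0)+q.max(0))/2,q.mean(0))
                                                                                                                                            ~~~~~^^^
    return umr_minimum(a, axis, None, out, keepdims, initial, where)
ValueError: zero-size array to reduction operation minimum which has no identity
```

```bash
python3 -m crank '[[0,[0,0,0.03],[0,0,0]],[0,[0,0,0.024],[0,0,0]],[0.5,[0,0,0],[0,0,0]],[0.5,[0,0,0],[0,0,0]],[0.5,[0,0,0],[0,0,0]],[0.7,[0,0,0],[0,0,0]],[0.7,[0,0,0],[0,0,0]],[0.7,[0,0,0],[0,0,0]]]'
python3 -m crank '[[1,[0,0,0],[0,0,0]],[1,[0,0,0],[0,0,0]],[1,[0,0,0],[0,0,0]],[1,[0,0,0],[0,0,0]],[1,[0,0,0],[0,0,0]],[1,[0,0,0],[0,0,0]]]'
python3 -c "
from h import *
o=robot.get_obs();print(o['width'],o['finger_force'],o['wrist_torque'])"
```

```text
time: 18.5
tool_pos: [0.5329, -0.004, 0.1433]
ee_rot: [3.141, 0.001, 2.144]
wrist_force: [0.2, -0.2, -0.7]
width: 0.0493
finger_force: 0.0
time: 19.1
tool_pos: [0.533, -0.0036, 0.1425]
ee_rot: [3.14, 0.0, 2.145]
wrist_force: [2.2, 1.9, -1.0]
width: 0.0212
finger_force: 29.6
0.0212346935386092 29.634904735721648 [ 0.2384064  -0.49651399 -0.06525399]
```

Width is 21.2 mm, so a pad is on the flat. Turning by 36°.

```bash
python3 -m crank '[[1,[0,0,0],[0,0,4.5]],[1,[0,0,0],[0,0,4.5]],[1,[0,0,0],[0,0,4.5]],[1,[0,0,0],[0,0,4.5]],[1,[0,0,0],[0,0,4.5]],[1,[0,0,0],[0,0,4.5]],[1,[0,0,0],[0,0,4.6]],[1,[0,0,0],[0,0,4.6]]]'
python3 -m crank '[[1,[0,0,0],[0,0,0]],[1,[0,0,0],[0,0,0]]]'
python3 -c "
from h import *
go(world([0,0],.141),CY+90); print(robot.get_obs()['wrist_torque'])"
```

```text
time: 19.9
tool_pos: [0.5334, -0.0046, 0.1425]
ee_rot: [3.14, 0.001, 1.509]
wrist_force: [4.1, -0.7, -1.2]
width: 0.021
finger_force: 29.4
time: 20.1
tool_pos: [0.5334, -0.0046, 0.1425]
ee_rot: [3.14, 0.001, 1.514]
wrist_force: [5.7, -1.6, -2.6]
width: 0.021
finger_force: 29.6
t 20.1 pos [ 0.5334 -0.0046  0.1425] rpy [1.7989e+02 6.0000e-02 8.6730e+01] w 0.021 F [ 5.7 -1.6 -2.6]
shift mm [ 0.8 -0.9  1.5]
turn deg [0.11 0.06 0.03]
[-0.2818778  -0.91774591 -0.03780342]
```

```bash
python3 -m crank '[[0,[0,0,0],[0,0,0]],[0,[0,0,0],[0,0,0]],[0,[0,0,0],[0,0,0]],[0,[0,0,0],[0,0,0]],[0,[0,0,-0.03],[0,0,0]],[0,[0,0,-0.03],[0,0,0]],[0,[-0.045,0,0],[0,0,0]],[0,[-0.045,0,0],[0,0,0]]]'
python3 -m crank '[[0,[-0.045,0,0],[0,0,0]],[0,[-0.025,0,0],[0,0,0]],[0,[0,0,0],[0,0,0]]]'
python3 - <<'E'
from h import *
a=np.radians(CY);Rm=np.array([[np.cos(a),-np.sin(a)],[np.sin(a),np.cos(a)]])
for n,s in(("top0",dict(np.load("pics/top0.npz"))),("top",vision.snapshot("top")),("scene",vision.snapshot("scene"))):
    hsv=cv2.cvtColor(s["color"],cv2.COLOR_RGB2HSV).astype(int); W=cloud(s)
    u0,v0=map(int,proj(s,np.array([*C,.17]))); v,u=np.mgrid[v0-16:v0+17,u0-14:u0+15]
    H=hsv[v,u]; br=(H[...,0]>12)&(H[...,0]<24)&(H[...,1]>110)
    P=[(x,y) for x,y in zip(u[br],v[br])]
    if P:
        L=np.array([Rm.T@(ray(s,x,y,.168)[:2]-C) for x,y in P]); w=np.array([H[y-v0+16,x-u0+14,1] for x,y in P]); L2=L[np.hypot(*L.T)<.04]
        print(n,[(q.round(3).tolist(),int(k)) for q,k in zip(L,w)]); M=L2.mean(0); print("screw deg",np.degrees(np.arctan2(-M[1],-M[0])))
    bl=(H[...,0]>95)&(H[...,0]<130)&(H[...,1]>80); print("blue",[((x,y),(Rm.T@(W[y,x][:2]-C)).round(3).tolist(),W[y,x][2].round(3)) for x,y in zip(u[bl],v[bl])])
    wh=(np.abs(W[v,u][...,2]-.174)<.004); q=np.array([Rm.T@(ray(s,x,y,.174)[:2]-C) for x,y in zip(u[wh],v[wh])]); print("collar top",q.mean(0),(q.min(0)+q.max(0))/2)
E
```

```text
time: 20.9
tool_pos: [0.5279, -0.0939, 0.2045]
ee_rot: [3.138, 0.001, 1.516]
wrist_force: [0.6, -0.7, 0.3]
width: 0.0821
finger_force: 0.0
time: 21.2
tool_pos: [0.5224, -0.1667, 0.2022]
ee_rot: [-3.14, 0.001, 1.508]
wrist_force: [0.1, -0.1, 0.3]
width: 0.0935
finger_force: 0.0
top0 [([-0.023, -0.006], 113), ([-0.023, -0.009], 133), ([-0.026, -0.002], 149), ([-0.026, -0.006], 179), ([-0.026, -0.009], 168), ([-0.039, 0.0], 117), ([-0.043, 0.003], 117), ([-0.042, -0.003], 134), ([-0.046, 0.003], 113), ([-0.046, -0.003], 136), ([-0.049, 0.003], 134), ([-0.049, -0.003], 129)]
screw deg 10.723677764539168
blue [((np.int64(257), np.int64(192)), [-0.003, -0.008], np.float64(0.206)), ((np.int64(255), np.int64(193)), [-0.007, -0.002], np.float64(0.209)), ((np.int64(256), np.int64(193)), [-0.006, -0.005], np.float64(0.2)), ((np.int64(254), np.int64(194)), [-0.01, 0.001], np.float64(0.209))]
collar top [-0.00213258 -0.00064293] [-0.00230021  0.00022238]
top [([-0.023, -0.006], 117), ([-0.023, -0.009], 131), ([-0.026, -0.002], 130), ([-0.026, -0.006], 161), ([-0.026, -0.009], 157), ([-0.03, -0.00
[... 505 characters left out ...]
float64(0.21)), ((np.int64(254), np.int64(193)), [-0.007, 0.002], np.float64(0.21)), ((np.int64(255), np.int64(193)), [-0.007, -0.002], np.float64(0.208)), ((np.int64(256), np.int64(194)), [-0.008, -0.005], np.float64(0.187))]
collar top [-0.00213351 -0.00095408] [-0.00236145  0.0001629 ]
scene [([-0.031, -0.012], 120), ([-0.034, -0.011], 125), ([-0.037, 0.014], 125), ([-0.031, 0.022], 120), ([-0.021, 0.021], 115), ([-0.024, 0.023], 124), ([-0.019, 0.025], 129), ([-0.026, 0.03], 132), ([-0.018, 0.03], 115), ([-0.021, 0.032], 113)]
screw deg -33.649385389829284
blue [((np.int64(273), np.int64(168)), [-0.01, 0.0], np.float64(0.211))]
collar top [0.00131856 0.00342823] [-0.00254604 -0.00082888]
```

The flat now faces front: blue pixels lie level in a row, y ±8 mm at x = -7 mm. The screw sits at about +13.5°. Next is gripping the collar across the screw.

```bash
python3 -m crank '[[0,[0.04,0,0],[0,0,0]],[0,[0.04,0,0],[0,0,0]],[0,[0.04,0,0],[0,0,0]],[0,[0.04,0,0],[0,0,0]],[0,[0,0,0],[0,0,8.5]],[0,[0,0,0],[0,0,8.5]],[0,[0,0,0],[0,0,8.5]],[0,[0,0,0],[0,0,8.5]]]' && python3 -m crank '[[0,[0,0,0],[0,0,8.5]],[0,[0,0,0],[0,0,8.5]],[0,[0,0,0],[0,0,8.5]],[0,[0,0,0],[0,0,8.5]],[0,[0,0,0],[0,0,8.5]],[0,[0,0,0],[0,0,0]],[0,[0,0,0],[0,0,0]]]'
python3 -c "
from h import *
go(np.array([.533,-.004,.124]),CY+13.5)"
```

```text
time: 22.1
tool_pos: [0.5321, -0.0017, 0.2028]
ee_rot: [-3.141, -0.0, 0.916]
wrist_force: [0.0, -0.2, 0.3]
width: 0.094
finger_force: 0.0
time: 22.8
tool_pos: [0.5323, -0.0027, 0.2027]
ee_rot: [-3.141, -0.0, 0.182]
wrist_force: [-0.0, 0.4, 1.1]
width: 0.0935
finger_force: 0.0
t 22.8 pos [ 0.5323 -0.0027  0.2027] rpy [-1.7999e+02 -1.0000e-02  1.0450e+01] w 0.0935 F [-0.   0.4  1.1]
shift mm [ 0.5  1.4 78.7]
turn deg [-0.01 -0.01  0.25]
```

```bash
python3 -m crank '[[0,[0,0.001,0.03],[0,0,0]],[0,[0,0,0.03],[0,0,0]],[0,[0,0,0.018],[0,0,0]],[0.4,[0,0,0],[0,0,0]],[0.4,[0,0,0],[0,0,0]],[0.6,[0,0,0],[0,0,0]],[0.6,[0,0,0],[0,0,0]],[0.6,[0,0,0],[0,0,0]]]' && python3 -m crank '[[0.6,[0,0,0],[0,0,0]],[0.6,[0,0,0],[0,0,0]],[0.6,[0,0,0],[0,0,0]]]'
```

```text
time: 23.6
tool_pos: [0.5334, -0.005, 0.1259]
ee_rot: [3.141, -0.002, 0.178]
wrist_force: [-0.5, 0.7, 0.9]
width: 0.0573
finger_force: 0.0
time: 23.9
tool_pos: [0.5329, -0.0045, 0.1251]
ee_rot: [-3.141, -0.001, 0.178]
wrist_force: [0.1, 2.5, 2.9]
width: 0.0453
finger_force: 30.0
```

```bash
python3 -m crank '[[0.6,[0,0,0],[0,0,4.5]],[0.6,[0,0,0],[0,0,4.5]],[0.6,[0,0,0],[0,0,4.5]],[0.6,[0,0,0],[0,0,0]],[0,[0,0,0],[0,0,0]],[0,[0,0,0],[0,0,0]],[0,[0,0,0],[0,0,0]]]' && python3 -m crank '[[0,[0,0,-0.04],[0,0,0]],[0,[0,0,-0.04],[0,0,0]],[0,[0,0.045,0],[0,0,0]],[0,[0,0.045,0],[0,0,0]],[0,[0,0.045,0],[0,0,0]],[0,[0,0.045,0],[0,0,0]],[0,[0,0.0,0],[0,0,0]]]'
cat >> h.py <<'E'
def screw(s,ref=.168):
    a=np.radians(CY);Rm=np.array([[np.cos(a),-np.sin(a)],[np.sin(a),np.cos(a)]])
    hsv=cv2.cvtColor(s["color"],cv2.COLOR_RGB2HSV).astype(int); L=[];w=[]
    for y in range(185,210):
        for x in range(240,272):
            q=Rm.T@(ray(s,x,y,ref)[:2]-C); H=hsv[y,x]
            if .02<np.hypot(*q)<.036 and 12<H[0]<26 and H[1]>100: L.append(q); w.append(H[1]-85)
    M=np.average(L,axis=0,weights=w); print("screw",len(L),M.round(4),"deg",np.degrees(np.arctan2(-M[1],-M[0])).round(1),np.round(L,3).tolist(),w)
E
python3 -c "
from h import *
screw(dict(np.load('pics/top0.npz'))); 
for i in range(3): s=vision.snapshot('top'); screw(s)
np.savez('pics/top3.npz',**s); go(np.array([.533,-.0045,.125]),CY)
crop(s,225,165,60,60,10,'pics/fin.png')"
```

```text
time: 24.6
tool_pos: [0.5324, -0.0052, 0.1241]
ee_rot: [3.141, 0.001, -0.058]
wrist_force: [-1.4, 1.1, 0.1]
width: 0.0661
finger_force: 0.0
time: 25.3
tool_pos: [0.5211, -0.1898, 0.2035]
ee_rot: [3.14, 0.002, -0.065]
wrist_force: [-0.2, 0.4, 0.2]
width: 0.0938
finger_force: 0.0
screw 7 [-0.0263 -0.0065] deg 13.9 [[-0.023, -0.006], [-0.023, -0.009], [-0.026, -0.002], [-0.026, -0.006], [-0.026, -0.009], [-0.029, -0.006], [-0.029, -0.009]] [np.int64(28), np.int64(48), np.int64(64), np.int64(94), np.int64(83), np.int64(55), np.int64(43)]
screw 43 [-0.0168 -0.0133] deg 38.4 [[0.017, -0.023], [0.017, -0.03], [0.008, 0.025], [0.01, -0.024], [0.01, -0.027], [0.011, -0.033], [0.007, -0.027], [0.004, -0.03], [-0.002, 0.028], [0.0, -0.024], [0.001, -0.034], [-0.003, -0.027], [-0.002, -0.034], [-0.006, -0.024], [-0.006, -0.028], [-0.006, -0.034], [-0.009, -0.024], [-0.013, -0.025], [-0.012, -0.028], [-0.012, -0.031], [-0.016, -0.021], [-0.016, -0.028], [-0.015, -0.031], [-0.019, -0.022], [-0.019, -0.028], [-0.023, -0.015], [-0.022, -0.018], [-0.022, -0.025], [-0.022, -0.028], [-0.027, 0.007], [-
[... 3557 characters left out ...]
np.int64(20), np.int64(21), np.int64(23), np.int64(20), np.int64(23), np.int64(21), np.int64(20), np.int64(23), np.int64(22), np.int64(21), np.int64(21), np.int64(21), np.int64(22), np.int64(16), np.int64(18), np.int64(20), np.int64(18), np.int64(20), np.int64(63), np.int64(95), np.int64(95), np.int64(49), np.int64(20), np.int64(18), np.int64(19), np.int64(20), np.int64(20), np.int64(21), np.int64(78), np.int64(85), np.int64(39), np.int64(20), np.int64(18), np.int64(43), np.int64(41), np.int64(23), np.int64(21), np.int64(20)]
t 25.45 pos [ 0.5221 -0.1843  0.2043] rpy [-1.7996e+02  3.0000e-02 -3.3400e+00] w 0.0941 F [-0.1 -1.   0.6]
shift mm [   0.5 -180.1   79.4]
turn deg [-0.04  0.03 -0.04]
```

Screw pixels now average +2°. I'll grip 2° ahead, turn that out and lift 27 mm.

```bash
python3 -m crank '[[0,[0,-0.045,0],[0,0,-2]],[0,[0,-0.045,0],[0,0,0]],[0,[0,-0.045,0],[0,0,0]],[0,[0,-0.045,0],[0,0,0]],[0,[0,0,0],[0,0,0]],[0,[0,0,0],[0,0,0]]]' && python3 -c "
from h import *
go(np.array([.533,-.0045,.125]),CY+2)"
```

```text
time: 26.05
tool_pos: [0.5277, -0.0026, 0.2048]
ee_rot: [3.141, -0.0, -0.018]
wrist_force: [-1.2, 0.5, 0.3]
width: 0.0943
finger_force: 0.0
t 26.05 pos [ 0.5277 -0.0026  0.2048] rpy [ 1.7997e+02 -3.0000e-02 -1.0600e+00] w 0.0943 F [-1.2  0.5  0.3]
shift mm [ 5.3  1.8 79.8]
turn deg [ 0.03 -0.03  0.24]
```

```bash
python3 -m crank '[[0,[0.005,0.002,0.03],[0,0,0]],[0,[0,0,0.03],[0,0,0]],[0,[0,0,0.019],[0,0,0]],[0.6,[0,0,0],[0,0,0]],[0.6,[0,0,0],[0,0,0]],[0.6,[0,0,0],[0,0,0]],[0.6,[0,0,0],[0,0,0]],[0.6,[0,0,0],[0,0,0]]]' && python3 -m crank '[[0.6,[0,0,0],[0,0,0]],[0.6,[0,0,0],[0,0,0]],[0.6,[0,0,0],[0,0,2.2]],[0.6,[0,0,0],[0,0,0]]]' && python3 -m crank '[[0.6,[0,0,-0.005],[0,0,0]],[0.6,[0,0,-0.005],[0,0,0]],[0.6,[0,0,-0.005],[0,0,0]],[0.6,[0,0,-0.005],[0,0,0]],[0.6,[0,0,-0.005],[0,0,0]],[0.6,[0,0,-0.002],[0,0,0]],[0.6,[0,0,0],[0,0,0]],[0.6,[0,0,0],[0,0,0]]]'
python3 - <<'E'
from h import *
go(np.array([.533,-.0045,.152]),CY)
for n in("scene","top"):
    s=vision.snapshot(n); W=cloud(s); r=np.hypot(W[...,0]-C[0],W[...,1]-C[1])
    for lo,hi in((0,.011),(.015,.022)):
        q=W[(r>lo)&(r<hi)&(W[...,2]>.15)&(W[...,2]<.23)]; print(n,lo,len(q),np.histogram(q[:,2],np.arange(.15,.231,.005))[0])
E
```

```text
time: 26.85
tool_pos: [0.5337, -0.0071, 0.1269]
ee_rot: [3.141, -0.002, -0.023]
wrist_force: [-0.9, 0.1, -0.6]
width: 0.0577
finger_force: 0.0
time: 27.25
tool_pos: [0.5334, -0.0047, 0.1263]
ee_rot: [-3.138, -0.001, -0.06]
wrist_force: [0.6, 5.5, 1.8]
width: 0.0453
finger_force: 30.0
time: 28.05
tool_pos: [0.5333, -0.0047, 0.1521]
ee_rot: [-3.138, -0.0, -0.059]
wrist_force: [1.8, 5.7, -2.7]
width: 0.0453
finger_force: 30.0
t 28.05 pos [ 0.5333 -0.0047  0.1521] rpy [-1.7978e+02 -3.0000e-02 -3.4000e+00] w 0.0453 F [ 1.8  5.7 -2.7]
shift mm [-0.3 -0.2  0.1]
turn deg [-0.22 -0.03 -0.1 ]
scene 0 64 [ 0  1  6 11  8  7  0  0  0  0  6  5 20  0  0  0]
scene 0.015 144 [21 31 31  0  0  0  0 10 11 15 25  0  0  0  0  0]
top 0 0 [0 0 0 0 0 0 0 0 0 0 0 0 0 0 0 0]
top 0.015 0 [0 0 0 0 0 0 0 0 0 0 0 0 0 0 0 0]
```

```bash
python3 -c "
from h import *
print(door(vision.snapshot('scene'))); print(robot.close_job())"
```

```text
0
the job is handed in; nothing more can be done
None
```

I handed the job in at about 28 s: the door is shut on its catch, the shaft's flat faces the arrow, and the collar is held about 26–27 mm up. The screw points to the front within about 2° by my last clear look, taken before the final small turn; I could not see it after the lift.

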